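# Slide the pan under the sensor's reach and hold the index plunger out

## Task

Slide the small steel pan along the warmer, without lifting it off the plate or tipping it, from the middle ring to the end ring beside the post with the swing arm, so that it stands centred inside that ring. Then pull the arm's sprung index plunger straight up by its black knob, fully back to its stop, and hold it there: finish while still gripping the knob and holding the pin clear of its hole, so that I can swing the sensor over the pan. Leave the other things on the bench where they are.

Things in the scene. Friction and masses are not known exactly. Their poses are not given: they have to be found in the camera images.
- warmer: fixed flat sample warmer, white with a dark steel top, 170 (x) x 420 (y) x 40 mm high, its flat top 40 mm above the bench; origin at the centre of its underside; three white-marked rings in a row along its y axis, at y = -140, 0 and +140 mm; small look-only dials on its -x face stand out 6 mm
- ring_left (a point): centre of the ring at the warmer's +y end, on the top surface; white circle of 110 mm inner and 120 mm outer diameter, painted flat
- ring_middle (a point): centre of the like ring in the middle, where the pan begins (up to 15 mm off centre)
- ring_right (a point): centre of the like ring at the warmer's -y end
- pot: loose open steel pan, 0.3 to 0.55 kg, 96 mm outside diameter (90 mm at the foot), 70 mm high, wall 3 mm, with one straight level steel stem handle; origin at the centre of its underside; the handle points along its -x axis (roughly towards the robot)
- pot_center (a point): centre of the pan, on its axis half-way up (35 mm above its underside)
- pot_handle (a point): a good grip point on the middle of the pan's stem handle, 110 mm from the pan's axis and 55 mm above its underside (95 mm above the bench while it stands on the warmer); the stem is 16 mm wide, 10 mm thick and runs from the wall to 157 mm from the axis
- post: fixed post of the sensor's swing arm, at one end of the warmer (left or right); use the end ring nearer to it. Foot 90 mm across, index plate 110 mm across at 100-110 mm height, above it a flat arm 30 mm wide (top at 128 mm) running 180 mm along the post's +x to a round black sensor head, 40 mm across, 165 mm high. Origin under the foot's centre. The arm is locked
- plunger (a joint): lift of the index plunger in m: 0 = pin home in its hole, straight up is positive; the pin leaves the hole at 0.009, the stop (fully back) is at 0.018. The spring pulls it home with about 5 N at 0 and 9.5 N at the stop; let go, it snaps back
- plunger_knob (a point): centre of the plunger's upright black cylindrical knob, 26 mm diameter and 28 mm high, on the arm 36 mm from the post's axis along its +x; centre 166 mm above the bench when home; rises with the plunger. Under it a steel barrel of 16 mm diameter runs 22 mm up from the arm's top (knob underside 24 mm above the arm)
- plain_post: bystander: fixed plain support post at the warmer's other end, thin 12 mm rod 172 mm high on a 90 mm round foot, with a small clamp block and a short side rod along its +x at 100 mm height; no arm, no plunger. Origin under the foot
- reagent_bottle: bystander: amber bottle, 64 mm diameter, 130 mm high, beyond the warmer; origin at its underside
- jar: bystander: white jar, 60 mm diameter, 70 mm high, beyond the warmer; origin at its underside
- small_jar: bystander: small glass jar, 40 mm diameter, 45 mm high, near the robot's right; origin at its underside
- tube_rack: bystander: low yellow tube rack, 85 x 125 x 28 mm, in front of the warmer to the left; origin at the centre of its underside
- tip_box: bystander: grey tip box, 80 x 120 x 45 mm, in front of the warmer to the right; origin at the centre of its underside
- spatula: bystander: 160 mm steel spatula lying flat in front of the warmer; origin under its middle
There are look-alikes about, which are no part of the job. Leave any pink look-alike of the pot alone. Leave any green look-alike of the post alone.

How it is judged:
By the outcome, as a careful person would: the job done as asked, in the order asked, and still so for the second after the job is handed in, while the arm keeps its last pose, push and grip.
It also fails if it takes over 48 s, if anything falls off the work surface, if the arm or the gripper's body presses on something with over 40 N, if the wrist force passes 120 N, or if a joint passes its speed limit or range.

## Robot

A 7-joint arm with a two-finger parallel gripper is mounted at the origin on the work surface. World frame = base frame: x ahead of the robot, y to its left, z up, the work surface at z = 0. Lengths are in m, angles in rad, forces in N, time in s.
With the tool pointing down it reaches from about 0.4 to 0.85 m from the base axis. Payload 4.5 kg.
Tool frame: the origin (TCP) lies at the very end of the fingers, on their centre line; the grasp point (between the pads) lies 19 mm behind it (tcp_to_grasp is the z of the grasp point in the tool frame, in m); z points along the fingers, y is the line along which they close (so a half turn about z gives the same grasp; the last joint's range is limited). The gripper opens to 88 mm and grips with 3 to 60 N. Pads are 18 mm wide; open, the fingers measure 123 mm over their backs; the gripper's body (75 mm by 187 mm) begins 45 mm behind the grasp point.
Start: joints at [-1.177, 0.689, -0.195, 1.565, 0.157, 0.902, -0.215], TCP at [0.22, 0.585, 0.239] pointing down, gripper open.
Joint ranges: [-3.01, 3.01], [-0.46, 2.08], [-1.47, 1.51], [0.13, 2.56], [-1, 4.14], [0.04, 2.09], [-2.66, 2.66]. Speed limits (rad/s): [2.57, 2.57, 3.14, 3.14, 3.14, 3.14, 3.14].

## Interface

Orientations are given as a unit quaternion [x, y, z, w].
In Python, from plant import * gives the robot as it stands. The module is installed in compiled form; this text tells all that it offers.
- The arm moves only by the shell command python3 -m jog 'ROWS' [OPENING] [FORCE]. ROWS is JSON, a list that holds one entry, the list of rows, each a list of 6 numbers: the shift along the tool's x, y, z in m, then the turn, a rotation vector about the tool's x, y, z in rad. In form: [[[dx, dy, dz, ax, ay, az], ...]]. A call has 1 to 12 rows; each row shifts and turns the commanded pose from where the row before left it, along the tool's axes as they then stand; what a row does not reach is not made up. A row lasts 1/8 s, in which the tool goes at most 62.5 mm and 10.7 degrees, less where a joint would pass 70% of its speed; a pose out of reach is approached as far as the arm can. A call with a gripper value outside its range is refused whole. OPENING is the finger opening in m, from 0 to 0.0881, set as the call begins (- or left out, the last holds). The fingers move at their own pace and stop on an object; FORCE is the grip in N (left out, the last holds). Time passes only in rows, so rows that do not move let the fingers close. It gives the time, the measured TCP pose, the force, the opening and the grip force at its end, in the units of the state.
- get_state(): the state, without advancing time (a new reading comes with each control period).
- snapshot(name): name is "scene" or "top"; returns a dict with "frame" (480x640x3 uint8, red, green, blue), "mtx" (3x3 intrinsics, pixels), "xyz" and "orientation" of the camera in the world. Camera axes: x right, y down, z forward; pixel columns grow to the right and rows downward; lengths in m; the calibration is good to about 2 mm. A picture is of the moment at which its call begins. There is no depth.
- finish_job(): hands the job in; it is judged then, once.
The state is a dict: "clock": time; "q": joint angles; "qd": joint speeds; "joint_torque": joint torques, N m; "tool_pos": TCP position; "eef_rot": TCP orientation; "contact_force": force on the tool from outside, world axes, zero at the start; "moment": the same for the moment, N m; "opening": opening from 0.0 (shut) to 1.0 (fully open); "finger_force": force on a finger pad.
Only numpy, scipy, OpenCV 4.12 (cv2) and the standard library are available. Lean on these libraries where they do the work, as an engineer would, in place of code of your own. Each camera call takes 0.05 s, during which the arm holds its last target. There are 200 camera calls.

## Working session

There is one attempt and no reset: what is moved stays moved. The work goes in short steps, Python scripts to look and compute and a shell command to move; the robot and the scene stay as the last step left them, time stands still between calls to the robot, and variables do not carry over. Pictures are saved under pics/ and viewed, at most 10 in all, crops included, and the job is handed in when it is done.

```bash
mkdir -p pics; cat > h.py <<'E'
from plant import *
import numpy as np, cv2
from scipy.spatial.transform import Rotation as R
def snap(n,f):
    s=snapshot(n); cv2.imwrite(f,cv2.cvtColor(s["frame"],cv2.COLOR_RGB2BGR)); return s
def ray(s,u,v):
    d=np.linalg.inv(s["mtx"])@[u,v,1]; return np.array(s["xyz"]),R.from_quat(s["orientation"]).apply(d) if len(s["orientation"])==4 else np.array(s["orientation"])@d
def plane(s,u,v,z):
    o,d=ray(s,u,v); return o+d*(z-o[2])/d[2]
def proj(s,p):
    c=R.from_quat(s["orientation"]).inv().apply(np.array(p)-s["xyz"]); q=s["mtx"]@c; return q[:2]/q[2]
E
python3 - <<'E'
from h import *
for n in("scene","top"):
    s=snap(n,f"pics/{n}1.png"); print(n,s["xyz"],s["orientation"],s["mtx"].tolist() if hasattr(s["mtx"],'tolist') else s["mtx"])
print(get_state())
E
```

```text
scene [ 1.3306724  -0.50716462  1.27384874] [ 0.81232649  0.47880238 -0.17405655 -0.28386313] [[536.4335630584284, 0.0, 325.14988947505776], [0.0, 536.4335630584284, 238.5706479619355], [0.0, 0.0, 1.0]]
top [ 0.28230441 -0.06725997  1.4850066 ] [ 0.71495996 -0.69447578  0.05418429 -0.05999757] [[489.9383336053366, 0.0, 317.1848355323117], [0.0, 489.9383336053366, 239.28983613020432], [0.0, 0.0, 1.0]]
{'clock': 0.1, 'q': array([-1.17718014,  0.68989751, -0.19453055,  1.56620789,  0.15728558,
        0.90247696, -0.21511531]), 'qd': array([ 0.00183013, -0.00218023, -0.00051667, -0.00314129, -0.00157013,
       -0.00075978,  0.00140889]), 'joint_torque': array([-3.55462238e-03, -5.28499925e+01, -1.27142172e+00, -1.53838116e+01,
       -5.25100005e-02,  1.95938010e-03,  3.98800489e-05]), 'tool_pos': array([0.2199016 , 0.58445381, 0.23800067]), 'eef_rot': array([ 1.78911455e-01,  9.83864854e-01, -7.94417320e-04, -9.62621483e-05]), 'contact_force': array([-0.25582861, -0.55081221, -0.25060018]), 'moment': array([-0.03223029, -0.04619234, -0.02493619]), 'finger_force': 0.0, 'opening': 1.0045825654186524}
```

View pics/scene1.png

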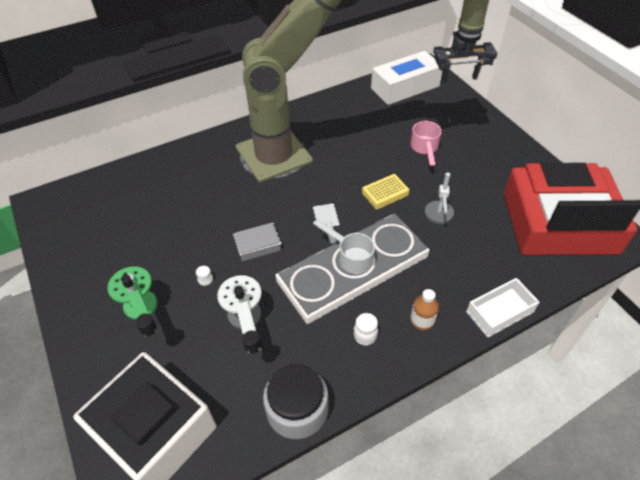

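View pics/top1.png

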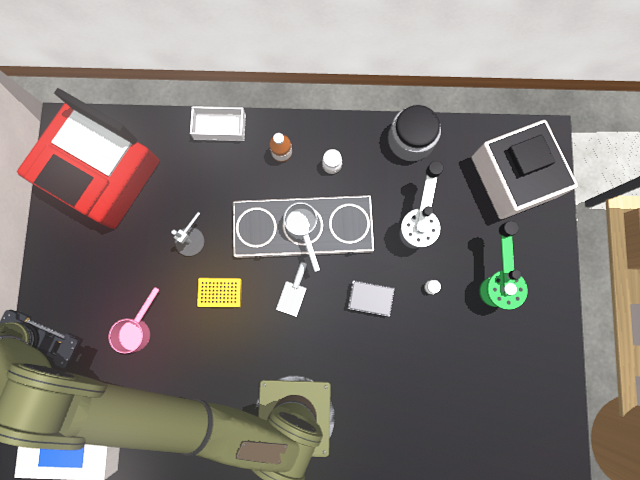

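The steel pan is at top (300,222), with its handle tip at (316,268). The pink pan at (129,335) is the look-alike. The white post is at top (420,228) with its arm running to the head at (435,169); the green post at (504,290) is the look-alike. The target is therefore the right-hand ring at top (351,223). I'll confirm with an enlarged crop and measure from it.

```bash
python3 - <<'E'
from h import *
s=snap("top","pics/t2.png"); c=snap("scene","pics/s2.png")
im=cv2.imread("pics/t2.png")[150:290,225:450]; a=cv2.resize(im,None,fx=3.4,fy=3.4,interpolation=cv2.INTER_CUBIC)[:476]
im=cv2.imread("pics/t2.png"); hsv=cv2.cvtColor(im,cv2.COLOR_BGR2HSV)
cv2.imwrite("pics/crop.png",a)
# warmer rim
w=((hsv[...,2]>150)&(hsv[...,1]<60)).astype(np.uint8)
roi=np.zeros_like(w); roi[185:265,228:380]=1; w*=roi
cs,_=cv2.findContours(w,cv2.RETR_CCOMP,cv2.CHAIN_APPROX_NONE)
for k in cs:
    if len(k)>60:
        e=cv2.fitEllipse(k); r=cv2.minAreaRect(k)
        print(len(k),"ell",np.round(e[0],1),np.round(e[1],1),np.round(plane(s,*e[0],.04),4),"rect",np.round(r[0],1),np.round(r[1],1),round(r[2],1))
for n,p,z in [("handle tip",(316,269),.1),("handle root",(306,236),.1),("pan rim",(300,221),.11),("knob",(428,211),.18),("head",(435,169),.165),("plate",(420.5,228.5),.11)]: print(n,np.round(plane(s,*p,z),4))
E
```

```text
114 ell [255.9 226.9] [39.6 40.8] [0.5502 0.1333 0.04  ] rect [256. 227.] [40. 40.] 90.0
101 ell [255.7 226.8] [35.1 35.8] [0.5505 0.1337 0.04  ] rect [256. 227.] [35.4 35.4] 45.0
404 ell [302.8 226.4] [ 64.7 171.3] [ 0.5557 -0.0076  0.04  ] rect [302.5 231.1] [ 67.1 140.6] 87.6
86 ell [365.1 241.1] [14.2 21.8] [ 0.5165 -0.1949  0.04  ] rect [363.5 238.5] [17. 21.] 0.0
99 ell [348.9 222.9] [34.7 35.8] [ 0.5703 -0.1456  0.04  ] rect [348.8 223.3] [35.4 34.6] 45.0
71 ell [300.1 217.3] [26.7 28.2] [0.5834 0.0016 0.04  ] rect [299.6 209.9] [14.2 30.2] 85.9
598 ell [292.  224.7] [ 54.5 155.7] [0.5599 0.025  0.04  ] rect [301.8 225.4] [ 53.4 137.2] 87.6
handle tip [ 0.4225 -0.0516  0.1   ]
handle root [ 0.5166 -0.0201  0.1   ]
pan rim [ 0.558  -0.0019  0.11  ]
knob [ 0.5815 -0.3524  0.18  ]
head [ 0.7055 -0.376   0.165 ]
plate [ 0.5459 -0.346   0.11  ]
```

View pics/crop.png

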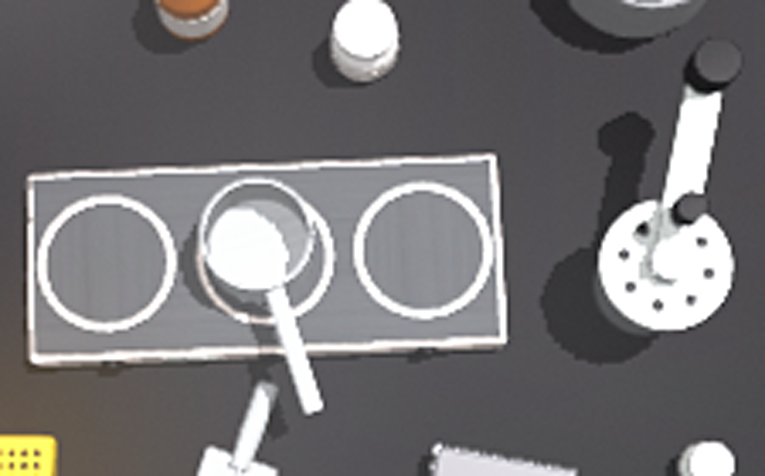

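The crop confirms it. The plain steel pan has its rim centre at crop (256,235) and handle tip at (312,408). The target ring is at (424,251), beside the white post at (666,265), whose black knob is at (689,208). Next I'll cross-check these against the scene view.

```bash
python3 - <<'E'
from h import *
s=snapshot("top"); c=snap("scene","pics/s3.png")
T=lambda u,v,z:plane(s,225+(u+.5)/3.4-.5,150+(v+.5)/3.4-.5,z)
pan=T(256,235,.11); tip=T(312,408,.1); ring=T(424,251,.04); kn=T(689,208,.18); head=T(715,60,.165); pl=T(666,265,.11)
for n in "pan tip ring kn head pl".split(): print(n,np.round(eval(n),4))
d=tip-pan; print("handle",np.hypot(*d[:2]),np.degrees(np.arctan2(d[1],d[0])))
im=cv2.imread("pics/s3.png")[190:340,200:420]; im=cv2.resize(im,None,fx=3.6,fy=3.6,interpolation=cv2.INTER_CUBIC)
def mk(p,col):
    u=(proj(c,p)-[200,190]+.5)*3.6-.5; cv2.circle(im,tuple(int(x) for x in np.round(u)),3,col,-1)
for a in np.arange(0,6.28,.35): mk(pan+[.048*np.cos(a),.048*np.sin(a),0],(0,0,255)); mk(kn+[.013*np.cos(a),.013*np.sin(a),0],(0,255,255)); mk(ring+[.0575*np.cos(a),.0575*np.sin(a),0],(0,255,0))
mk(tip,(255,0,255)); mk(head,(255,255,0))
cv2.imwrite("pics/s3c.png",im[:540,:792])
E
```

```text
pan [ 0.5645 -0.0015  0.11  ]
tip [ 0.4207 -0.0529  0.1   ]
ring [ 0.5686 -0.147   0.04  ]
kn [ 0.582  -0.3505  0.18  ]
head [ 0.7104 -0.3759  0.165 ]
pl [ 0.5486 -0.3461  0.11  ]
handle 0.15265240214854936 -160.32293484623077
```

View pics/s3c.png

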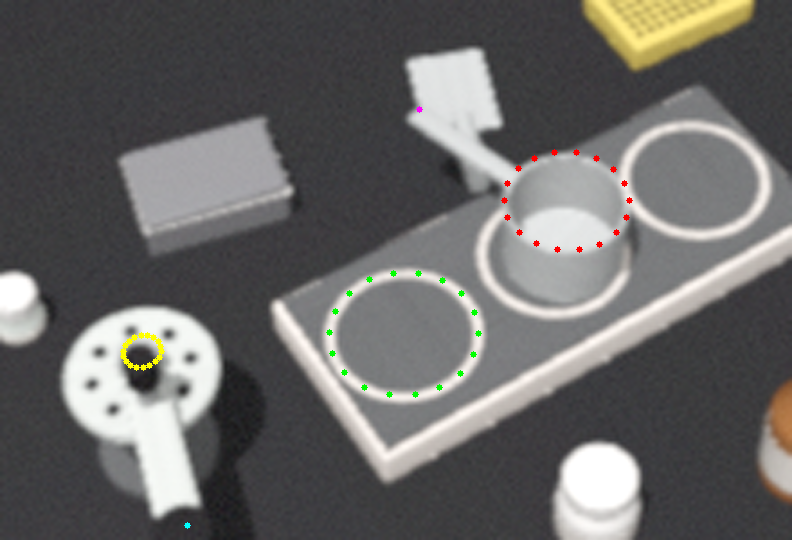

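The scene view agrees. The projected rim (red), ring (green), knob (yellow) and handle tip (magenta) all land on their objects. I'll start moving: turn the tool, then go above the handle.

```bash
python3 -m jog '[[[0,0,0,0,0,-0.176],[0,0,0,0,0,-0.176],[0,0,0,0,0,-0.176],[0,0,0,0,0,-0.176],[-0.0095,-0.0478,0,0,0,0],[-0.0095,-0.0478,0,0,0,0],[-0.0095,-0.0478,0,0,0,0],[-0.0095,-0.0478,0,0,0,0],[-0.0095,-0.0478,0,0,0,0],[-0.0095,-0.0478,0,0,0,0],[-0.0095,-0.0478,0,0,0,0],[-0.0095,-0.0478,0,0,0,0]]]' 0.06 15
cat > st.py <<'E'
import sys
from h import *
t=get_state(); p=t["tool_pos"]; r=R.from_quat(t["eef_rot"]); M=r.as_matrix()
print("t",round(t["clock"],2),"p",np.round(p,4),"y ang",round(np.degrees(np.arctan2(M[1,1],M[0,1])),2),"z",np.round(M[:,2],4),"F",np.round(t["contact_force"],1),"M",np.round(t["moment"],2),"op",round(t["opening"],3),"ff",round(t["finger_force"],1))
if len(sys.argv)>3:
    g=np.array([float(x) for x in sys.argv[1:4]]); print("shift",np.round(r.inv().apply(g-p),4))
if len(sys.argv)>4:
    a=np.radians(float(sys.argv[4])); y=np.array([np.cos(a),np.sin(a),0]); z=np.array([0,0,-1.]); G=np.c_[np.cross(y,z),y,z]
    print("turn",np.round((r.inv()*R.from_matrix(G)).as_rotvec(),4))
E
python3 st.py .461 -.0385 .076 109.7
```

```text
clock: 1.8
tool_pos: [0.4215, 0.2493, 0.2389]
eef_rot: [-0.171, 0.985, 0.0, 0.0]
contact_force: [0.2, 0.0, -0.3]
opening: 0.68
finger_force: 0.0
t 1.8 p [0.4215 0.2493 0.2389] y ang 109.72 z [ 5.e-04  3.e-04 -1.e+00] F [ 0.2  0.  -0.3] M [ 0.08 -0.03 -0.05] op 0.68 ff 0.0
shift [ 0.06   -0.2843  0.1628]
turn [0.0001 0.0006 0.0003]
```

```bash
python3 -m jog '[[[0.01,-0.0474,0,0,0,0],[0.01,-0.0474,0,0,0,0],[0.01,-0.0474,0,0,0,0],[0.01,-0.0474,0,0,0,0],[0.01,-0.0474,0,0,0,0],[0.01,-0.0474,0,0,0,0],[0,0,0.03,0,0,0],[0,0,0.04,0,0,0],[0,0,0.02,0,0,0],[0,0,0,0,0,0],[0,0,0,0,0,0]]]' >/dev/null
python3 st.py .461 -.0385 .076 109.7; python3 - <<'E'
from h import *
c=snap("scene","pics/s4.png")
im=cv2.imread("pics/s4.png")[140:290,230:450]; cv2.imwrite("pics/s4c.png",cv2.resize(im,None,fx=3.6,fy=3.6,interpolation=cv2.INTER_CUBIC)[:540,:792])
E
```

```text
t 3.17 p [ 0.4607 -0.0371  0.1494] y ang 109.73 z [ 1.3e-03  1.0e-04 -1.0e+00] F [-0.  -0.1  0.1] M [ 0.08  0.   -0.07] op 0.679 ff 0.0
shift [ 0.0003 -0.0014  0.0734]
turn [-0.0003  0.0013  0.0005]
```

View pics/s4c.png

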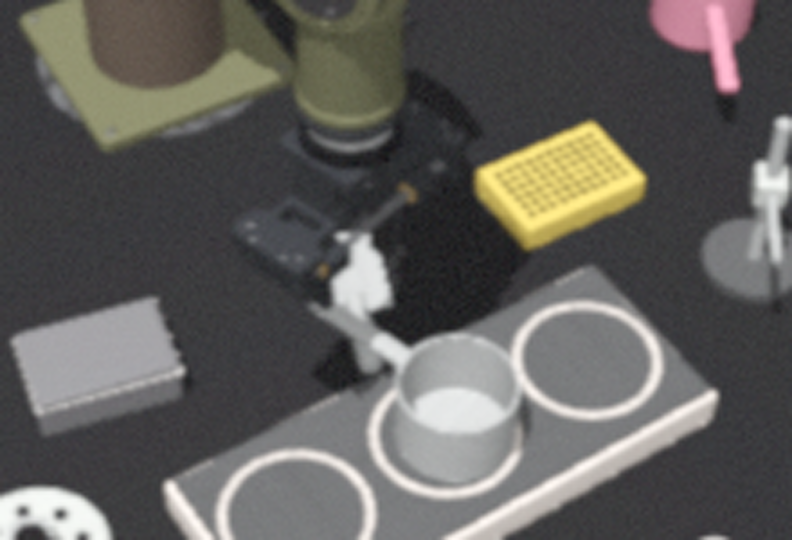

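The fingers straddle the stem from above: finger at crop (320,270), stem from (320,305) to (405,355). Descend and grip.

```bash
python3 -m jog '[[[0,-0.0014,0.025,0,0,0],[0,0,0.025,0,0,0],[0,0,0.015,0,0,0],[0,0,0.008,0,0,0],[0,0,0,0,0,0],[0,0,0,0,0,0]]]' 0.06 15 >/dev/null; python3 st.py
python3 -m jog '[[[0,0,0,0,0,0],[0,0,0,0,0,0],[0,0,0,0,0,0],[0,0,0,0,0,0],[0,0,0,0,0,0],[0,0,0,0,0,0],[0,0,0,0,0,0],[0,0,0,0,0,0]]]' 0.005 20 >/dev/null; python3 st.py .466 -.183 .076 109.7
python3 - <<'E'
from h import *
s=snap("top","pics/t5.png"); im=cv2.imread("pics/t5.png")[150:290,225:450]; cv2.imwrite("pics/t5c.png",cv2.resize(im,None,fx=3.4,fy=3.4,interpolation=cv2.INTER_CUBIC))
E
```

```text
t 3.98 p [ 0.4611 -0.0386  0.0764] y ang 109.72 z [ 1.4e-03  2.0e-04 -1.0e+00] F [ 0.5  0.4 -0.1] M [0.02 0.   0.03] op 0.679 ff 0.0
t 4.97 p [ 0.4606 -0.0387  0.0757] y ang 109.71 z [ 0.e+00 -1.e-04 -1.e+00] F [-0.2 -0.4  0.6] M [-0.05  0.   -0.11] op 0.172 ff 20.0
shift [ 0.0436 -0.1377 -0.0003]
turn [-0.0001 -0.      0.0002]
```

View pics/t5c.png

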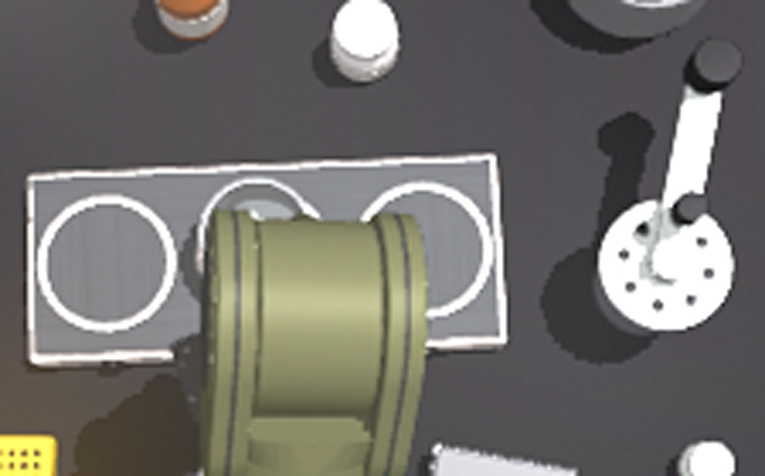

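Gripped: the opening is 15 mm, and the pan's rim top at crop (255,180) hasn't moved. Sliding level.

```bash
python3 -m jog '[[[0.0015,-0.005,0,0,0,0],[0.003,-0.009,0,0,0,0],[0.003,-0.009,0,0,0,0],[0.003,-0.009,0,0,0,0],[0.003,-0.009,0,0,0,0],[0.003,-0.009,0,0,0,0],[0.003,-0.009,0,0,0,0],[0.003,-0.009,0,0,0,0],[0.003,-0.009,0,0,0,0],[0.003,-0.009,0,0,0,0],[0.003,-0.009,0,0,0,0],[0,0,0,0,0,0]]]' >/dev/null; python3 st.py .4656 -.1835 .0757 109.7
```

```text
t 6.53 p [ 0.4626 -0.1404  0.0757] y ang 109.56 z [-6.0e-04 -1.4e-03 -1.0e+00] F [-0.3 -0.6  2.1] M [-0.13  0.1   0.01] op 0.173 ff 20.0
shift [ 0.0116 -0.0416  0.0001]
turn [-0.0011 -0.001  -0.0025]
```

```bash
python3 -m jog '[[[0.0024,-0.0085,0,0,0,0],[0.0024,-0.0085,0,0,0,0],[0.0024,-0.0085,0,0,0,0],[0.0022,-0.008,0,0,0,0],[0.0014,-0.005,0,0,0,0],[0.0008,-0.0031,0,0,0,0],[0,0,0,0,0,0],[0,0,0,0,0,0],[0,0,0,0,0,0]]]' >/dev/null; python3 st.py .4656 -.1835 .0757 109.7
python3 - <<'E'
from h import *
c=snap("scene","pics/s6.png"); s=snap("top","pics/t6.png")
im=cv2.imread("pics/s6.png")[210:330,230:430]; im=cv2.resize(im,None,fx=4,fy=4,interpolation=cv2.INTER_CUBIC)
def mk(p,col):
    u=(proj(c,p)-[230,210]+.5)*4-.5; cv2.circle(im,tuple(int(x) for x in np.round(u)),2,col,-1)
g=np.array([.5695,-.1463,0])
for a in np.arange(0,6.28,.35):
    o=np.array([np.cos(a),np.sin(a),0]); mk(g+[0,0,.11]+.048*o,(0,0,255)); mk(g+[0,0,.04]+.0575*o,(0,255,0)); mk(g+[0,0,.04]+.045*o,(0,255,255))
cv2.imwrite("pics/s6c.png",im)
E
```

```text
t 7.65 p [ 0.466  -0.182   0.0757] y ang 109.71 z [-2.e-04 -5.e-04 -1.e+00] F [0.4 0.1 1.4] M [0.16 0.01 0.09] op 0.174 ff 20.0
shift [ 0.0009 -0.0013  0.    ]
turn [-0.0004 -0.0004  0.0001]
```

View pics/s6c.png

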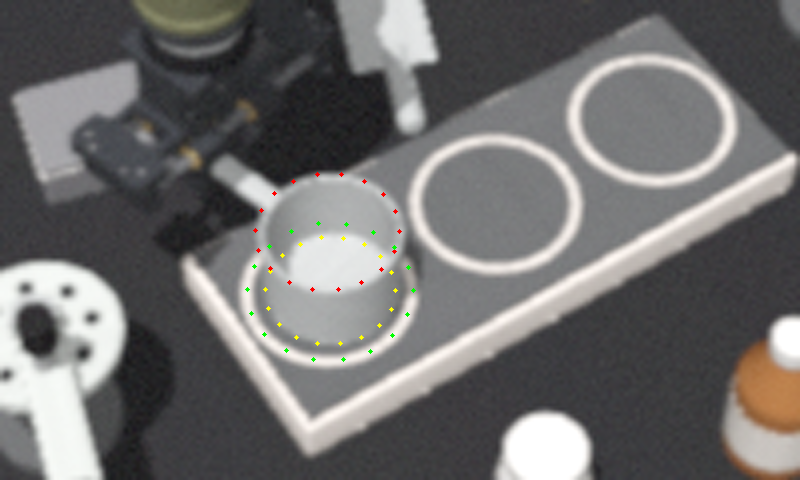

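The pan (rim x 259–405) sits about 3 mm towards +y of the target (red). A small nudge, then release, rise, and check with a clear view.

```bash
python3 -m jog '[[[0.0008,-0.0026,0,0,0,0],[0,0,0,0,0,0],[0,0,0,0,0,0],[0,0,0,0,0,0]]]' >/dev/null; python3 st.py
python3 -m jog '[[[0,0,0,0,0,0],[0,0,0,0,0,0],[0,0,0,0,0,0],[0,0,0,0,0,0],[0,0,-0.02,0,0,0],[0,0,-0.05,0,0,0],[0,0,-0.06,0,0,0],[0,0,-0.05,0,0,0],[0,0,0,0,0,0.174],[0,0,0,0,0,0.174],[0,0,0,0,0,0.174],[0,0,0,0,0,0]]]' 0.06 >/dev/null; python3 st.py .583 -.352 .23 80
```

```text
t 8.25 p [ 0.4663 -0.1842  0.0757] y ang 109.74 z [ 1.e-04  3.e-04 -1.e+00] F [0.1 1.1 1.2] M [0.44 0.07 0.17] op 0.175 ff 20.1
t 9.75 p [ 0.4661 -0.1844  0.2558] y ang 79.92 z [-2.e-04 -6.e-04 -1.e+00] F [0.2 0.5 0.2] M [0.01 0.03 0.05] op 0.684 ff 0.0
shift [-0.1444 -0.1445  0.0258]
turn [-0.0006 -0.0001 -0.0014]
```

```bash
python3 -m jog '[[[-0.029,-0.029,0,0,0,0],[-0.029,-0.029,0,0,0,0],[-0.029,-0.029,0,0,0,0],[-0.029,-0.029,0,0,0,0],[-0.029,-0.029,0,0,0,0],[0,0,0,0,0,0],[0,0,0,0,0,0]]]' >/dev/null; python3 st.py .583 -.352 .151 80
python3 - <<'E'
from h import *
c=snap("scene","pics/s7.png"); s=snap("top","pics/t7.png")
a=cv2.resize(cv2.imread("pics/t7.png")[175:275,230:400],None,fx=2.9,fy=2.9,interpolation=cv2.INTER_CUBIC)
b=cv2.resize(cv2.imread("pics/s7.png")[240:315,200:330],None,fx=4,fy=4,interpolation=cv2.INTER_CUBIC)
im=np.zeros((600,800,3),np.uint8); im[:290,:493]=a; im[300:600,:520]=b
cv2.imwrite("pics/c7.png",im)
E
```

```text
t 10.62 p [ 0.5828 -0.3518  0.2552] y ang 79.94 z [-0.001   0.0016 -1.    ] F [1.  0.3 0.1] M [ 0.01 -0.03  0.02] op 0.683 ff 0.0
shift [-0.0003 -0.0003  0.1042]
turn [ 0.0014 -0.0013 -0.001 ]
```

View pics/c7.png

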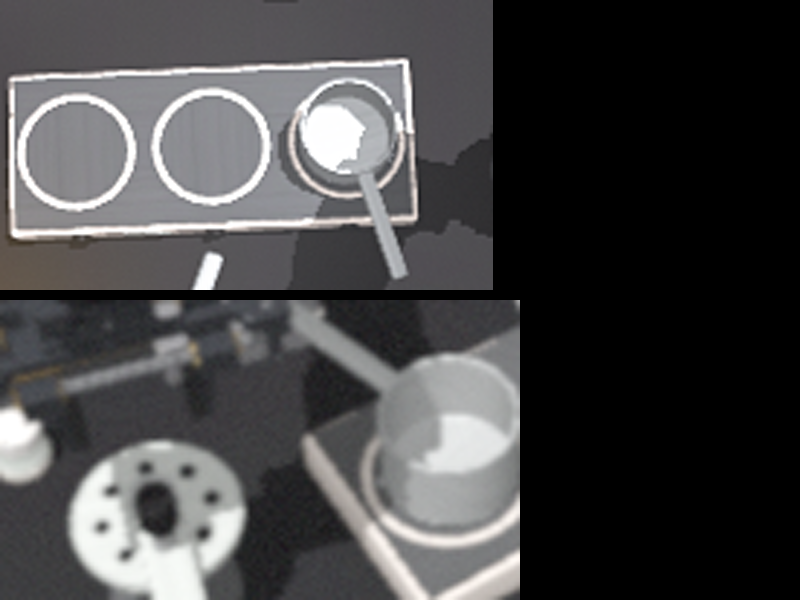

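The pan stands upright in the right-hand ring: rim centre at about (350,131) in the upper crop, with the ring showing all round. I'll put numbers on it.

```bash
python3 - <<'E'
from h import *
s=snapshot("top"); im=cv2.imread("pics/t7.png"); hsv=cv2.cvtColor(im,cv2.COLOR_BGR2HSV)
w=((hsv[...,2]>150)&(hsv[...,1]<60)).astype(np.uint8); r=np.zeros_like(w); r[180:262,228:380]=1
cs,_=cv2.findContours(w*r,cv2.RETR_CCOMP,cv2.CHAIN_APPROX_NONE); P=[]
for k in cs:
    if len(k)>80:
        e=cv2.fitEllipse(k)
        if .9<e[1][0]/e[1][1] and e[1][0]<45: P.append(plane(s,*e[0],.04)); print(np.round(e[0],1),np.round(e[1],1),np.round(P[-1],4))
P=np.array(P); L=P[P[:,1]>.08].mean(0); M=P[abs(P[:,1])<.05].mean(0)
print("ring_right",2*M-L)
g=cv2.GaussianBlur(cv2.resize(cv2.cvtColor(im,cv2.COLOR_BGR2GRAY)[190:250,320:385],None,fx=6,fy=6,interpolation=cv2.INTER_CUBIC),(0,0),3)
h=cv2.HoughCircles(g,cv2.HOUGH_GRADIENT,1.5,8,param1=60,param2=25,minRadius=90,maxRadius=125)
for x,y,q in (h[0][:6] if h is not None else []):
    u,v=320+(x+.5)/6-.5,190+(y+.5)/6-.5; print(round(u,1),round(v,1),"r",round(q/6,1),np.round(plane(s,u,v,.11),4),np.round(plane(s,u,v,.04),4))
print("eye",plane(s,350.6,220.0,.11))
E
```

```text
[255.9 226.9] [39.6 40.8] [0.5502 0.1333 0.04  ]
[255.8 226.8] [35.1 35.8] [0.5505 0.1337 0.04  ]
[302.4 225. ] [39.8 41. ] [ 0.56   -0.0061  0.04  ]
[302.3 224.8] [34.9 35.6] [ 0.5605 -0.006   0.04  ]
ring_right [ 0.57015692 -0.145538    0.04      ]
349.2 222.2 r 20.7 [ 0.5584 -0.1426  0.11  ] [ 0.5725 -0.1465  0.04  ]
350.0 218.0 r 16.8 [ 0.5709 -0.1445  0.11  ] [ 0.5856 -0.1485  0.04  ]
348.0 223.2 r 19.0 [ 0.5554 -0.1391  0.11  ] [ 0.5693 -0.1428  0.04  ]
350.5 221.5 r 19.8 [ 0.5607 -0.1462  0.11  ] [ 0.5749 -0.1502  0.04  ]
350.2 223.2 r 19.0 [ 0.5556 -0.1455  0.11  ] [ 0.5695 -0.1495  0.04  ]
348.0 220.5 r 18.2 [ 0.5634 -0.139   0.11  ] [ 0.5777 -0.1426  0.04  ]
eye [ 0.5649756  -0.14649409  0.11      ]
```

```bash
python3 - <<'E'
from h import *
s=snapshot("top"); c=snapshot("scene")
for n,q in(("t",s),("s",c)):
    g=cv2.cvtColor(q["frame"],cv2.COLOR_RGB2GRAY).astype(np.float32); ctr=np.array([.5685,-.146,.11])
    print(n)
    for a in range(0,360,30):
        o=np.array([np.cos(np.radians(a)),np.sin(np.radians(a)),0]); rr=np.arange(.040,.0575,.00125)
        uv=np.array([proj(q,ctr+r*o) for r in rr],np.float32)
        print(a,cv2.remap(g,uv[None,:,0],uv[None,:,1],cv2.INTER_LINEAR)[0].astype(int).tolist())
E
```

```text
t
0 [125, 123, 121, 126, 145, 166, 188, 211, 207, 181, 158, 150, 141, 140, 140]
30 [124, 123, 122, 119, 123, 151, 200, 237, 233, 200, 166, 150, 143, 141, 141]
60 [205, 174, 149, 137, 140, 180, 222, 254, 250, 240, 221, 192, 162, 151, 145]
90 [254, 254, 250, 246, 247, 251, 243, 214, 185, 147, 108, 134, 181, 204, 194]
120 [255, 255, 255, 255, 245, 231, 206, 165, 125, 114, 116, 114, 105, 96, 97]
150 [255, 255, 254, 254, 254, 212, 161, 127, 126, 127, 129, 128, 125, 116, 103]
180 [194, 204, 218, 233, 204, 150, 117, 123, 129, 128, 128, 121, 111, 102, 94]
210 [184, 180, 173, 165, 153, 141, 131, 125, 118, 106, 96, 87, 84, 81, 96]
240 [171, 165, 158, 153, 148, 131, 116, 110, 112, 114, 136, 171, 207, 211, 202]
270 [115, 123, 146, 175, 202, 224, 244, 244, 242, 211, 174, 173, 200, 223, 239]
300 [118, 116, 128, 143, 156, 160, 156, 149, 143, 140, 140, 140, 140, 138, 137]
330 [120, 119, 118, 125, 162, 205, 252, 216, 183, 157, 151, 145, 144, 144, 144]
s
0 [229, 229, 228, 227, 226, 225, 223, 219, 210, 199, 187, 175, 163, 156, 153]
30 [220, 216, 213, 211, 210, 208, 204, 199, 189, 175, 158, 146, 136, 136, 141]
60 [162, 162, 163, 169, 173, 173, 171, 158, 143, 133, 124, 123, 123, 132, 147]
90 [172, 175, 179, 183, 185, 180, 171, 158, 144, 133, 128, 125, 124, 124, 125]
120 [183, 188, 193, 191, 185, 176, 162, 148, 134, 128, 126, 125, 126, 126, 125]
150 [190, 194, 198, 193, 174, 152, 127, 102, 74, 67, 65, 62, 61, 59, 59]
180 [157, 155, 148, 132, 114, 94, 72, 54, 41, 37, 34, 33, 34, 36, 38]
210 [136, 140, 144, 146, 148, 149, 150, 151, 152, 152, 152, 153, 152, 152, 153]
240 [127, 127, 129, 130, 121, 112, 100, 87, 79, 73, 70, 68, 66, 63, 60]
270 [129, 129, 130, 132, 135, 137, 139, 139, 142, 147, 147, 146, 143, 136, 130]
300 [154, 154, 155, 157, 158, 159, 159, 157, 152, 148, 145, 141, 138, 136, 135]
330 [230, 229, 228, 227, 227, 224, 221, 216, 205, 192, 183, 178, 173, 172, 172]
```

The pan's rim centre is at about (0.571, -0.1445) and the ring centre at (0.570, -0.146), so it is centred within 2 mm. The first pan measurement plus the measured travel gives the same result. Now descend on the knob.

```bash
python3 -m jog '[[[0,0,0.025,0,0,0],[0,0,0.03,0,0,0],[0,0,0.025,0,0,0],[0,0,0.015,0,0,0],[0,0,0.01,0,0,0],[0,0,0,0,0,0],[0,0,0,0,0,0]]]' 0.05 15 >/dev/null; python3 st.py .583 -.352 .15 80
python3 -m jog '[[[0,0,0,0,0,0],[0,0,0,0,0,0],[0,0,0,0,0,0],[0,0,0,0,0,0],[0,0,0,0,0,0],[0,0,0,0,0,0]]]' 0.015 10 >/dev/null; python3 st.py
```

```text
t 11.75 p [ 0.5839 -0.353   0.1516] y ang 79.81 z [ 1.6e-03 -6.0e-04 -1.0e+00] F [-0.7  0.2  0.4] M [0.06 0.01 0.04] op 0.563 ff 0.0
shift [0.0011 0.0008 0.0016]
turn [-0.0003  0.0017 -0.0033]
t 12.5 p [ 0.5833 -0.3541  0.151 ] y ang 79.77 z [ 5.0e-04 -1.8e-03 -1.0e+00] F [-0.3 -4.8  2.4] M [-1.01  0.12  0.01] op 0.293 ff 10.0
```

Gripped the knob: the opening is 25.8 mm against a 26 mm diameter. Ease off the side load, firm up the grip, and pull up in small steps while watching the force.

```bash
python3 -m jog '[[[0,-0.0015,0,0,0,0],[0,0,0,0,0,0],[0,0,0,0,0,0]]]' 0.015 45 >/dev/null; python3 st.py
python3 -m jog '[[[0,0,-0.002,0,0,0],[0,0,-0.002,0,0,0],[0,0,-0.002,0,0,0],[0,0,-0.002,0,0,0],[0,0,-0.002,0,0,0],[0,0,-0.002,0,0,0],[0,0,0,0,0,0],[0,0,0,0,0,0]]]' >/dev/null; python3 st.py
```

```text
t 12.88 p [ 0.5833 -0.3541  0.151 ] y ang 79.82 z [ 5.e-04  1.e-04 -1.e+00] F [-1.  -3.4  5.8] M [-0.56  0.27  0.03] op 0.281 ff 45.0
t 13.88 p [ 0.5832 -0.3541  0.161 ] y ang 79.84 z [-2.e-04  8.e-04 -1.e+00] F [ 3.1 -4.3 -7.3] M [-0.91 -0.79  0.02] op 0.278 ff 45.0
```

```bash
python3 -m jog '[[[0,0,-0.002,0,0,0],[0,0,-0.002,0,0,0],[0,0,-0.0015,0,0,0],[0,0,0,0,0,0],[0,0,0,0,0,0]]]' >/dev/null; python3 st.py
python3 -m jog '[[[0,0,-0.001,0,0,0],[0,0,0,0,0,0],[0,0,0,0,0,0]]]' >/dev/null; python3 st.py
python3 -m jog '[[[0,0,-0.001,0,0,0],[0,0,0,0,0,0],[0,0,0,0,0,0]]]' >/dev/null; python3 st.py
python3 -m jog '[[[0,0,-0.001,0,0,0],[0,0,0,0,0,0],[0,0,0,0,0,0]]]' >/dev/null; python3 st.py
```

```text
t 14.5 p [ 0.5832 -0.3541  0.1662] y ang 79.84 z [-3.e-04  9.e-04 -1.e+00] F [ 4.1 -5.3 -9.3] M [-1.   -0.8  -0.02] op 0.281 ff 45.0
t 14.88 p [ 0.5832 -0.3541  0.1671] y ang 79.84 z [-3.e-04  1.e-03 -1.e+00] F [ 4.1 -4.9 -8.1] M [-1.07 -0.88  0.04] op 0.285 ff 45.0
t 15.25 p [ 0.5832 -0.3541  0.1681] y ang 79.84 z [-3.e-04  9.e-04 -1.e+00] F [ 4.2 -4.6 -9.7] M [-1.   -0.84 -0.01] op 0.282 ff 45.0
t 15.62 p [ 0.5832 -0.3541  0.169 ] y ang 79.84 z [-4.e-04  1.e-03 -1.e+00] F [ 4.5 -3.9 -9.7] M [-0.97 -0.87 -0.01] op 0.283 ff 45.0
```

```bash
python3 -m jog '[[[0,0,-0.0007,0,0,0],[0,0,0,0,0,0],[0,0,0,0,0,0]]]' >/dev/null; python3 st.py
python3 -m jog '[[[0,0,-0.0007,0,0,0],[0,0,0,0,0,0],[0,0,0,0,0,0]]]' >/dev/null; python3 st.py
```

```text
t 16.0 p [ 0.5832 -0.3541  0.1692] y ang 79.85 z [-5.0e-04  1.2e-03 -1.0e+00] F [  5.3  -4.4 -11.6] M [-1.13 -1.07 -0.09] op 0.28 ff 45.0
t 16.38 p [ 0.5832 -0.3541  0.1692] y ang 79.85 z [-7.0e-04  1.4e-03 -1.0e+00] F [  6.8  -5.6 -15.6] M [-1.16 -1.35 -0.02] op 0.282 ff 45.0
```

The stop is reached: height stalls at 18.2 mm of lift while the force climbs to 15.6 N. One last look before handing in.

```bash
python3 - <<'E'
from h import *
c=snap("scene","pics/s9.png"); cv2.imwrite("pics/s9c.png",cv2.resize(cv2.imread("pics/s9.png")[190:340,190:390],None,fx=4,fy=4,interpolation=cv2.INTER_CUBIC))
E
python3 st.py
```

```text
t 16.43 p [ 0.5831 -0.3541  0.1693] y ang 79.85 z [-7.0e-04  1.4e-03 -1.0e+00] F [  5.9  -5.5 -15.8] M [-1.25 -1.39  0.  ] op 0.284 ff 45.0
```

View pics/s9c.png

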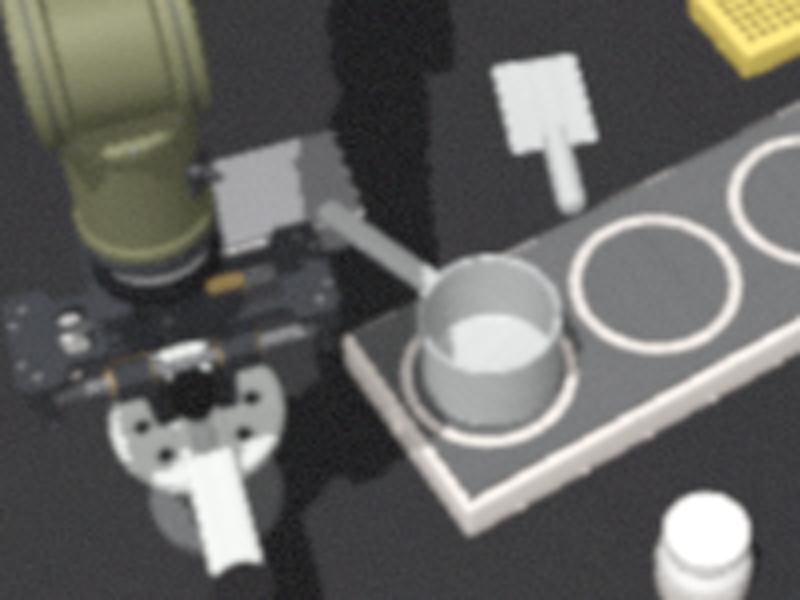

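The pan stands inside the ring: foot centre x≈491 against ring centre x≈490. The gripper holds the raised knob at (195,390).

```bash
python3 -c "from plant import *; print(finish_job())"
```

```text
the job is handed in; nothing more can be done
None
```

The pan was slid level to the right-hand ring beside the white post and stands within about 2 mm of its centre; the plunger is held by its knob at its stop (about 18 mm up, pin clear), and the job was handed in at about 16.5 s.

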